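# Clamp the spice mill's bowl and hold its lid down to run it

## Robot

A 6-joint arm with a two-finger parallel gripper is mounted at the origin on a cart in front of the work surface, level with it; the furniture and walls round the work are solid. World frame = base frame: x ahead of the robot, y to its left, z up, the work surface at z = 0. Lengths are in mm, angles in rad, forces in N, time in s.
With the tool pointing down it reaches from about 425 to 950 mm from the base axis. Payload 3.5 kg.
Tool frame: the origin (TCP) lies midway between the tips of the shut fingers; the grasp point (between the pads) lies arm.hold_point_z behind it (arm.hold_point_z is the distance from the TCP to the grasp point, in mm); z points along the fingers, y is the line along which they close (so a half turn about z gives the same grasp; the last joint's range is limited). The gripper opens to 85 mm and grips with 20 to 120 N. Pads are 22 mm wide; open, the fingers measure 114 mm over their backs; the gripper's body (76 mm by 85 mm) begins 54 mm behind the grasp point. The pads swing forward as they close: fully open they stand 13 mm farther back than shut.
Start: joints at [-1.45, 0.286, 1.577, -0, 1.279, -0.15], TCP at [180.589, -650.38, 231.325] pointing down, gripper open.
Joint ranges: [-2.77, 2.77], [-0.9, 2.22], [0.21, 2.48], [-1.53, 4.67], [0.24, 2.81], [-2.84, 2.84]. Speed limits (rad/s): [2.79, 2.79, 3.14, 3.14, 3.14, 3.14].

## Interface

Orientations are given as [roll, pitch, yaw] about the fixed x, y, z axes, in that order (R = Rz(yaw) Ry(pitch) Rx(roll)).
In Python, from bench import get_state, optics, arm gives the robot as it stands.
- The arm moves only by the tool send_rows, never from a script. Its argument "targets" is a list of rows, each a list of 7 numbers: the shift along the tool's x, y, z in fractions of the full range, 1 being 75 cm, then the turn, a rotation vector about the tool's x, y, z in parts of the range, where 1.0 means 360 degrees, then the closure, from -1 (fully open) to 1 (shut). A call has 1 to 20 rows; each row is the pose to reach, as a shift and turn from the pose commanded when the call began, along the tool's axes at that moment; what a row does not reach only later rows make up. A row lasts 1/8 s, in which the tool goes at most 62.5 mm and 10.7 degrees, less where a joint would pass 70% of its speed; a pose out of reach is approached as far as the arm can. A shift or turn number past 1, either way, is cut back to 1. A call with a gripper value outside its range is refused whole. The fingers move at their own pace and stop on an object; "squeeze" is the grip in N (left out, the last holds). Time passes only in rows, so rows that repeat a pose let the fingers close. It gives the time, the measured TCP pose, the force, the opening and the grip force at its end, in the units of the state.
- get_state(): the state, without advancing time (a new reading comes with each control period).
- optics.grab_frame(name): name is "side" or "top" or "wrist"; returns (picture, depth): 480x640x3 uint8, blue, green, red; 480x640 float32, mm along the optical axis (not along the pixel's ray), 0 where there is no reading.
- optics.camera_model(name): a dict with "fx", "fy", "cx", "cy" (pixels), "R" (3x3) and "t" (3): a world point X has camera coordinates R X + t. Camera axes: x right, y down, z forward; pixel columns grow to the right and rows downward; lengths in mm; the calibration is good to about 2 mm. A picture is of the moment at which its call begins: read the wrist's pose just before it. camera_model takes no time and is no camera call; for the wrist camera it gives the pose at the moment of the call.
- arm.hand_in(): hands the job in; it is judged then, once.
The state is a dict: "t": time; "q": joint angles; "qvel": joint speeds; "joint_efforts": joint torques, N m; "ee_pos": TCP position; "eef_rot": TCP orientation; "ft_force": force on the tool from outside, world axes, zero at the start; "ft_torque": the same for the moment, N m; "grip_width": opening from 0.0 (shut) to 1.0 (fully open); "gripper_force": force on a finger pad.
Only numpy, scipy, OpenCV 4.12 (cv2) and the standard library are available. Lean on these libraries where they do the work, as an engineer would, in place of code of your own. Each camera call takes 0.05 s, during which the arm holds its last target. There are 200 camera calls.

## Task

Get the small push-to-run spice mill going: first swing the hook on its base shut round the stud on the bowl's foot so that the bowl is clamped, then turn the knurled lid on the bowl's neck until its hidden keyways drop over the pins, and push it fully home against its spring. The mill only runs while the lid is held down, so finish with your hand still on the lid, holding it pushed home, with the hook still shut; leave the spice jar, the pepper shaker and the spoon beside it where they are.

Things in the scene. Friction and masses are not known exactly. Their poses are not given: they have to be found in the camera images.
- mill: Spice mill, immovable: black round motor base (132 mm across, 60 high) carrying a steel grinding bowl (72 mm across) whose sloping shoulder ends 107 mm above the worktop in a neck 43 mm across. Heights here are above the worktop; wall cabinets hang 480 mm up, from x = 0.64 on. Origin: centre of the underside; z up; the hook is on its -x side, roughly on the robot's right.
- neck_top (a point): Centre of the neck's upper end, 129.5 mm high, under the lid. Three round radial pins, 6 mm thick, stick out 5 mm from the neck, tops 124.5 mm high, hidden inside the lid's collar: one on the mill's +x side, the others 120 degrees to either side. Axes as the mill's.
- hook (a joint): Angle of the flat steel hook that swings level about an upright pivot on the base: 0 = shut, its nib round the stud on the bowl's foot (end stop); positive = swung open, counter-clockwise seen from above; at most 1.35 rad. The hinge is stiff (0.04 N m) and the hook stays where it is left; no spring.
- hook_pivot (a point): Upright pivot of the hook, 74 mm high, 53 mm from the mill's axis. Its frame turns with the hook.
- hook_post (a point): Black upright finger post on the free end of the hook: 10 mm thick, from 70 to 98 mm high, on the hook's flat arm (top 73.5 mm high); this point is on its axis, 88 mm high, 76 mm from the pivot. With the hook shut it is 92 mm from the mill's axis. Pinch it or push it sideways.
- lid: Loose aluminium lid on the bowl's neck (1 mm play all round): knurled collar 64 mm across and 26 high, low grey crown 42 mm across on top (34 high overall), 140 g, give or take a quarter. Origin: centre of the collar's lower edge, z up; 121.5 mm high at the start (riding on the pins), 113.5 dropped over them onto the sprung ring, 109.5 fully home on the neck's end.
- keyway (a point): One of the lid's three keyways (about 10 mm wide, 120 degrees apart), on the lid's +x side: slots in a ring inside the collar whose underside is 3 mm above the collar's lower edge; unseen and unmarked outside. From the start a clockwise turn (seen from above) of 0.4 to 1.35 rad brings them over the pins, to within 0.07 rad; the lid can then sink.
- run_ring (a joint): Travel of the sprung ring in the bowl's mouth, hidden under the lid: 0 = up, about 0.004 m = pressed by the lid pushed home (mill runs). Spring 5.4 N at the top, 9 N pressed: let go, the lid springs up 4 mm.
- spice_jar: Bystander: spice jar with a dark lid, 41 mm across, 105 mm high, standing to the left of the mill; origin at the centre of its underside.
- pepper: Bystander: pepper shaker, 44 mm across, 90 mm high, standing beyond the mill; origin at the centre of its underside.
- spoon: Bystander: metal spoon 201 x 43 x 14 mm, lying to the left of the mill; origin at the centre of its underside.

How it is judged:
By the outcome, as a careful person would: the job done as asked, in the order asked, and still so for the second after the job is handed in, while the arm keeps its last pose, push and grip.
It also fails if it takes over 48 s, if anything falls off the work surface, if the arm or the gripper's body presses on something with over 40 N, if the wrist force passes 120 N, or if a joint passes its speed limit or range.

## Working session

There is one attempt and no reset: what is moved stays moved. The work goes in short steps, Python scripts to look and compute and a tool call to move; the robot and the scene stay as the last step left them, time stands still between calls to the robot, and variables do not carry over. Pictures are saved under pics/ and viewed, at most 10 in all, crops included, and the job is handed in when it is done.

Besides the shell and the picture viewer there is one more tool, called after "Call:" in YAML: its name, and indented under it one key for each argument. send_rows: Moves the arm, as the interface text tells. Its arguments: {"type":"object","properties":{"targets":{"type":"array"},"squeeze":{"type":"number"}},"required":["targets"]}

```bash
mkdir -p pics; ls
python3 - <<'E'
from bench import get_state, optics, arm
import cv2
s=get_state();print(s, arm.hold_point_z)
for n in ("side","top"):
    p,d=optics.grab_frame(n);cv2.imwrite(f"pics/{n}0.png",p)
    import numpy as np; np.save(f"pics/{n}0.npy",d)
    m=optics.camera_model(n);print(n,m, -m["R"].T@m["t"])
E
```

```text
pics
{'t': 0.0, 'q': array([-1.45003233e+00,  2.87195102e-01,  1.57816530e+00,  7.19817815e-06,
        1.27861097e+00, -1.50002886e-01]), 'qvel': array([-0.00055594,  0.00011508, -0.00080147,  0.00096631,  0.00173749,
       -0.00233967]), 'joint_efforts': array([ 1.24646420e-03, -4.05983591e+01, -2.92623800e+01,  1.79643615e-05,
        5.88315219e-03,  7.34153645e-06]), 'ee_pos': array([ 180.49111327, -649.74198486,  229.93389312]), 'eef_rot': array([-3.13924168e+00, -3.62287898e-04,  2.70764378e-01]), 'ft_force': array([ 0.04627107, -0.49333916,  0.54375819]), 'ft_torque': array([-0.00489286,  0.02548641,  0.02157535]), 'gripper_force': 0.0, 'grip_width': 0.9992780974280155} 18.700000000000003
side {'fx': 605.2639079361714, 'fy': 605.2639079361714, 'cx': 333.37076754189707, 'cy': 243.840352141603, 'R': array([[ 0.99981531,  0.01886603,  0.00366364],
       [ 0.0128098 , -0.51208159, -0.85884129],
       [-0.01432684,  0.8587296 , -0.51222868]]), 't': array([-551.81907258,   75.79744816, 1007.66313419])} [ 565.18283197 -816.08504719  583.27360321]
top {'fx': 481.95154745174926, 'fy': 481.95154745174926, 'cx': 315.0284597244937, 'cy': 238.08758392455488, 'R': array([[-1.78984733e-03, -9.99925677e-01,  1.20597206e-02],
       [-9.92650687e-01,  3.17315552e-04, -1.21014513e-01],
       [ 1.21001692e-01, -1.21876875e-02, -9.92577478e-01]]), 't': array([-39.13959255, 548.32766215, 870.89168659])} [438.84840914 -28.69652078 931.25509182]
```

View pics/side0.png

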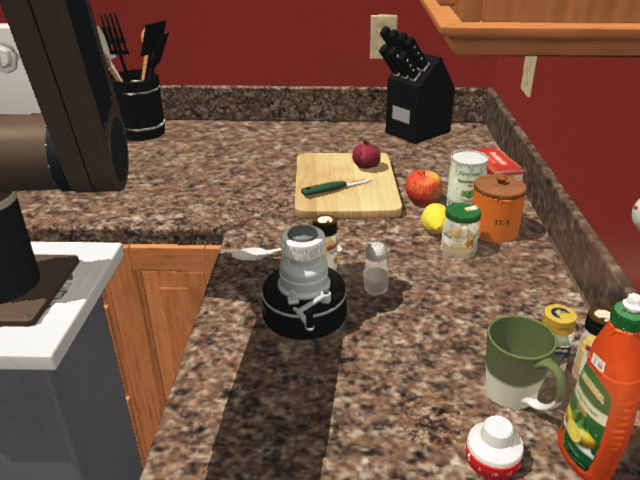

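View pics/top0.png

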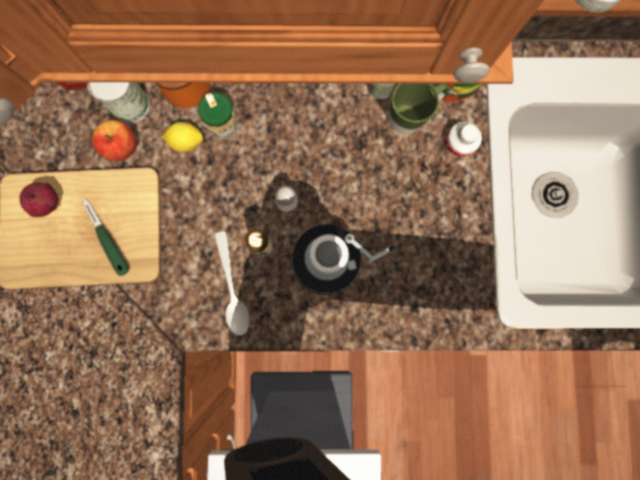

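The mill is at about (327,258) in the top view, and its hook is swung open towards (390,250). I'll zoom in on both views.

```bash
cat > h.py <<'E'
import numpy as np, cv2
from bench import get_state, optics, arm
def ray(n,u,v,z,m=None):
    "world point on plane z=const through pixel"
    m=m or optics.camera_model(n)
    c=-m["R"].T@m["t"]; d=m["R"].T@np.array([(u-m["cx"])/m["fx"],(v-m["cy"])/m["fy"],1])
    return c+d*(z-c[2])/d[2]
def proj(n,X,m=None):
    m=m or optics.camera_model(n); p=m["R"]@np.asarray(X,float)+m["t"]
    return m["fx"]*p[0]/p[2]+m["cx"], m["fy"]*p[1]/p[2]+m["cy"]
def cloud(n,d,m=None):
    m=m or optics.camera_model(n); v,u=np.indices(d.shape)
    P=np.stack([(u-m["cx"])/m["fx"]*d,(v-m["cy"])/m["fy"]*d,d],-1)
    W=(P-m["t"])@m["R"]; W[d<=0]=np.nan; return W
E
python3 - <<'E'
from h import *
a=cv2.imread("pics/top0.png")[205:305,270:410]; b=cv2.imread("pics/side0.png")[215:335,250:370]
a=cv2.resize(a,None,fx=5,fy=5,interpolation=cv2.INTER_CUBIC);b=cv2.resize(b,None,fx=5,fy=5,interpolation=cv2.INTER_CUBIC)
cv2.imwrite("pics/ta.png",a);cv2.imwrite("pics/sa.png",b)
d=np.load("pics/top0.npy");W=cloud("top",d)
print(ray("top",327,258,60),ray("top",327,258,155))
for lo,hi in((150,165),(140,150),(52,66),(66,80),(82,104)):
    k=(W[...,2]>lo)&(W[...,2]<hi)&(abs(W[...,0]-400)<140)&(abs(W[...,1]+60)<120)
    v,u=np.nonzero(k)
    if len(u): print(lo,hi,len(u),u.min(),u.max(),v.min(),v.max(),W[k].mean(0),W[k].min(0),W[k].max(0))
E
```

```text
[508.69072623 -61.0318288   60.        ] [501.07525266 -57.50604825 155.        ]
150 165 553 313 344 238 268 [508.20351555 -60.57950456 153.95678253] [485.20639946 -85.23885907 150.00348092] [534.17308794 -34.95546751 159.29015837]
140 150 639 309 348 235 273 [507.38989534 -60.26033979 146.86127977] [477.2896159  -92.52180748 140.87171068] [539.91361555 -28.43414717 149.93261657]
52 66 1605 261 361 241 293 [488.36090289 -55.65192876  59.8696521 ] [ 445.70484112 -123.42860253   52.12384161] [539.98959748  59.12599902  65.95987485]
66 80 360 261 393 240 279 [ 510.50753465 -107.55754219   71.74159182] [ 470.39966498 -179.53754225   66.00675404] [539.91918908  57.10778646  79.8440093 ]
82 104 265 258 395 238 277 [499.92725952 -47.13809554  97.79749793] [ 472.74693566 -178.45379709   83.39526624] [539.90986606  59.3649899  103.99966551]
```

View pics/ta.png

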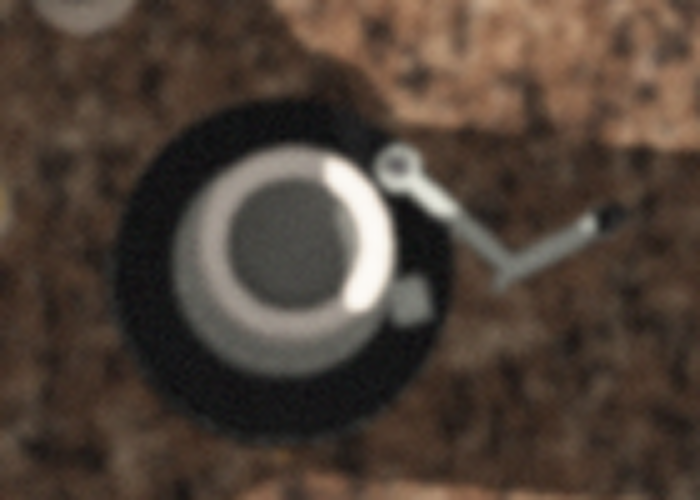

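View pics/sa.png

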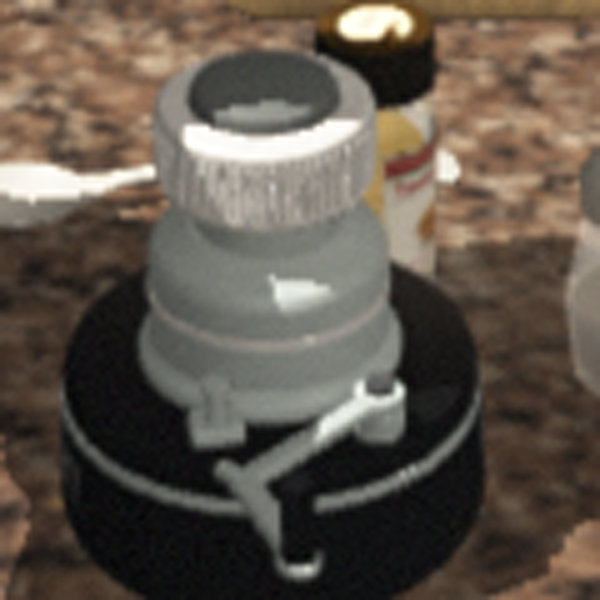

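The pivot is at crop pixel (400,168), the post at (608,217), the stud at (410,300) and the lid centre at (293,245). In the side crop the post stands at about (300,530).

Run:
```python
from h import *
f=lambda x,y:(270+x/5-.4,205+y/5-.4)
C=ray("top",*f(293,245),155.5); C2=ray("top",*f(283,268),60)
P=ray("top",*f(400,168),77); T=ray("top",*f(608,215),98); E=ray("top",*f(508,275),73); S=ray("top",*f(410,298),74)
for n,p in dict(C=C,base=C2,piv=P,post=T,elbow=E,stud=S).items(): print(n,p.round(1))
g=lambda x,y:(250+x/5-.4,215+y/5-.4)
print("side: crown",ray("side",*g(264,92),155.5),"piv",ray("side",*g(382,388),77),"post top",ray("side",*g(298,490),98),"post bottom",ray("side",*g(300,565),72))
for c in (C,C2):
    print("piv-axis",np.linalg.norm((P-c)[:2]),"post-axis",np.linalg.norm((T-c)[:2]))
print("piv-post",np.linalg.norm((T-P)[:2]))
# crown contour
I=cv2.imread("pics/top0.png")
# shut post pos: 76 from pivot, 92 from axis
c=(C[:2]+C2[:2])/2;p=P[:2];D=np.linalg.norm(p-c);a=(92**2-76**2+D**2)/(2*D);h=np.sqrt(92**2-a*a);u=(p-c)/D
for s in(1,-1):
    q=c+a*u+s*h*np.array([-u[1],u[0]]); print("shut",q, "open angle",np.degrees(np.arctan2(*(T[:2]-p)[::-1])-np.arctan2(*(q-p)[::-1])))
```

```text
C [508.2 -59.5 155.5]
base [508.3 -59.6  60. ]
piv [ 542.8 -101.    77. ]
post [ 523.7 -171.5   98. ]
elbow [ 504.7 -139.5   73. ]
stud [ 496.5 -104.3   74. ]
side: crown [508.62434293 -69.95488271 155.5       ] piv [ 542.97689069 -103.52422005   77.        ] post top [ 523.17600534 -179.75711889   98.        ] post bottom [ 523.20983571 -178.53637983   72.        ]
piv-axis 54.04789253270194 post-axis 113.13375375722912
piv-axis 53.84931052792465 post-axis 112.99374999606755
piv-post 73.07507952564794
shut [599.82813345 -50.77985154] open angle -146.46066377258947
shut [ 483.0644269  -148.00759717] open angle 36.648304643926686
```

```bash
cat >> h.py <<'E'
from scipy.spatial.transform import Rotation as Ro
def row(pos,yaw,roll=np.pi):
    s=get_state(); R=Ro.from_euler("xyz",s["eef_rot"]); G=Ro.from_euler("xyz",[np.pi,0,yaw])
    d=R.inv().apply(np.array(pos)-s["ee_pos"])/10; r=(R.inv()*G).as_rotvec(degrees=True)
    return d.round(2),r.round(1)
E
python3 -c "
from h import *
print(row((523.5,-173.5,140),1.0))"
```

```text
(array([ 45.79, -36.7 ,   9.1 ]), array([ -0.1,  -0.1, -41.8]))
```

Units first: shifts go in shares of 75 cm and turns go in shares of 360 degrees. So 45.8 cm / 75 = 0.6107, -36.7 cm / 75 = -0.4893, -41.8 degrees / 360 = -0.1161.

Call:
send_rows:
  targets:
    - [0.2933, -0.24, 0, 0, 0, -0.0556, 0]
    - [0.6107, -0.4893, 0.0133, 0, 0, -0.1161, 0]
    - [0.6107, -0.4893, 0.04, 0, 0, -0.1161, 0]
    - [0.6107, -0.4893, 0.12, 0, 0, -0.1161, 0]
    - [0.6107, -0.4893, 0.12, 0, 0, -0.1161, 0]
    - [0.6107, -0.4893, 0.12, 0, 0, -0.1161, 0]
    - [0.6107, -0.4893, 0.12, 0, 0, -0.1161, 0]
    - [0.6107, -0.4893, 0.12, 0, 0, -0.1161, 0]
    - [0.6107, -0.4893, 0.12, 0, 0, -0.1161, 0]
    - [0.6107, -0.4893, 0.12, 0, 0, -0.1161, 0]
    - [0.6107, -0.4893, 0.12, 0, 0, -0.1161, 0]
    - [0.6107, -0.4893, 0.12, 0, 0, -0.1161, 0]
    - [0.6107, -0.4893, 0.12, 0, 0, -0.1161, 0]
    - [0.6107, -0.4893, 0.12, 0, 0, -0.1161, 0]
    - [0.6107, -0.4893, 0.12, 0, 0, -0.1161, 0]
  squeeze: 20

```text
t: 1.98
ee_pos: [523.5, -174.9, 141.6]
eef_rot: [3.141, -0.0, 0.999]
ft_force: [-0.2, -0.2, -0.2]
grip_width: 0.495
gripper_force: 0.0
```

Run:
```python
from h import *
m=optics.camera_model("wrist");p,d=optics.grab_frame("wrist");cv2.imwrite("pics/w1.png",p);np.save("pics/w1.npy",d)
np.savez("pics/w1m.npz",**m)
s=get_state();print(s["ee_pos"],s["eef_rot"],s["grip_width"])
print(proj("wrist",(523.5,-173.5,98),m),proj("wrist",(483,-148,98),m),proj("wrist",(542.8,-101,77),m))
```

```text
[ 523.55850153 -174.76428897  141.51804326] [ 3.14131243e+00 -4.07424685e-05  9.99414255e-01] 0.49705225962851163
(np.float64(326.3925930931952), np.float64(269.79289168232776)) (np.float64(245.808137963962), np.float64(270.4787309607947)) (np.float64(287.24835230509365), np.float64(143.2470174335251))
```

View pics/w1.png

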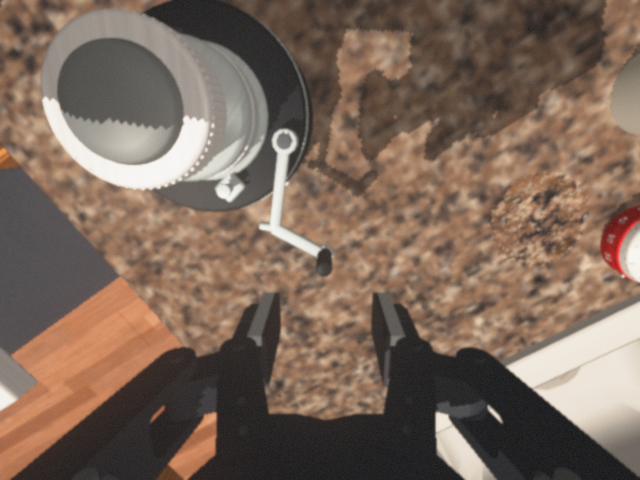

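Post top is at about (324,265), within 2–5 px of the prediction, and the pivot is at (285,141) against a predicted (287,143).

Run:
```python
from h import *
m=dict(np.load("pics/w1m.npz"))
T=ray("",324,265,98,m);P=ray("",285,141,77,m)
print(T,P,np.linalg.norm((T-P)[:2]),"crown",ray("",120,101,155.5,m),"stud",ray("",230,187,76,m))
print(row((T[0],T[1],77),1.0))
```

```text
[ 523.96852429 -170.1531764    98.        ] [542.4149251  -99.24852022  77.        ] 73.26486177468155 crown [510.51107736 -59.57917748 155.5       ] stud [ 498.44066917 -103.21969752   76.        ]
(array([ 0.41, -0.22,  6.45]), array([ 0., -0., -0.]))
```

In the tool's units: 6.4 cm / 75 = 0.0853, 4 cm / 75 = 0.0533.

Call:
send_rows:
  targets:
    - [0.004, -0.0013, 0.0533, 0, 0, 0, 0]
    - [0.004, -0.0013, 0.0853, 0, 0, 0, 0]
    - [0.004, -0.0013, 0.0853, 0, 0, 0, 0]
    - [0.004, -0.0013, 0.0853, 0, 0, 0, 1]
    - [0.004, -0.0013, 0.0853, 0, 0, 0, 1]
    - [0.004, -0.0013, 0.0853, 0, 0, 0, 1]
    - [0.004, -0.0013, 0.0853, 0, 0, 0, 1]
    - [0.004, -0.0013, 0.0853, 0, 0, 0, 1]

```text
t: 3.02
ee_pos: [525.5, -171.8, 78.8]
eef_rot: [3.139, -0.0, 1.0]
ft_force: [-0.8, -1.2, 6.2]
grip_width: 0.101
gripper_force: 21.5
```

Run:
```python
from h import *
s=get_state();print(s["ee_pos"],s["grip_width"]*85,s["gripper_force"],s["ft_force"])
P=np.array([542.6,-100.]);v=s["ee_pos"][:2]-P;print(np.linalg.norm(v))
for a in range(8,49,8):
    w=Ro.from_euler("z",-a,degrees=True).apply([*v,0])[:2]+P
    print(a,w.round(1),np.linalg.norm(w-[509.3,-59.6]).round(1),row((*w,s["ee_pos"][2]),1.0)[0])
```

```text
[ 525.54055164 -171.77429358   78.83722476] 8.61038252635976 21.5498685836792 [-0.77951795 -1.15791183  6.22678542]
73.7738029167987
8 [ 515.7 -168.7] 109.3 [-0.27 -0.99 -0.  ]
16 [ 506.4 -164.3] 104.7 [-0.4  -2.01 -0.01]
24 [ 497.8 -158.6] 99.7 [-0.39 -3.04 -0.01]
32 [ 490.1 -151.8] 94.2 [-0.23 -4.06 -0.01]
40 [ 483.4 -144. ] 88.3 [ 0.06 -5.05 -0.01]
48 [ 477.8 -135.3] 82.0 [ 0.49 -5.98 -0.02]
```

In the tool's units: -3.8 cm / 75 = -0.0507, -0.39 cm / 75 = -0.0052.

Call:
send_rows:
  targets:
    - [0, 0, -0.0027, 0, 0, 0, 1]
    - [-0.002, -0.0067, -0.0027, 0, 0, 0, 1]
    - [-0.0036, -0.0133, -0.0027, 0, 0, 0, 1]
    - [-0.0047, -0.02, -0.0027, 0, 0, 0, 1]
    - [-0.0053, -0.0267, -0.0027, 0, 0, 0, 1]
    - [-0.0053, -0.0333, -0.0027, 0, 0, 0, 1]
    - [-0.0052, -0.04, -0.0027, 0, 0, 0, 1]
    - [-0.0045, -0.0453, -0.0027, 0, 0, 0, 1]
    - [-0.0037, -0.0507, -0.0027, 0, 0, 0, 1]
    - [-0.0037, -0.0507, -0.0027, 0, 0, 0, 1]

```text
t: 4.28
ee_pos: [490.6, -152.4, 79.2]
eef_rot: [-3.141, -0.0, 1.0]
ft_force: [-0.1, -1.0, -0.4]
grip_width: 0.105
gripper_force: 20.9
```

In the tool's units: -0.4 cm / 75 = -0.0053, -0.2 cm / 75 = -0.0027.

Call:
send_rows:
  targets:
    - [0.0005, -0.0027, 0, 0, 0, 0, 1]
    - [0.0013, -0.0053, 0, 0, 0, 0, 1]
    - [0.0013, -0.0053, 0, 0, 0, 0, 1]

```text
t: 4.65
ee_pos: [487.9, -149.9, 79.2]
eef_rot: [-3.141, 0.0, 1.0]
ft_force: [-0.4, -0.8, -0.8]
grip_width: 0.106
gripper_force: 20.9
```

In the tool's units: -0.3 cm / 75 = -0.004, -0.15 cm / 75 = -0.002.

Call:
send_rows:
  targets:
    - [0.0004, -0.002, 0, 0, 0, 0, 1]
    - [0.0008, -0.004, 0, 0, 0, 0, 1]
    - [0.0008, -0.004, 0, 0, 0, 0, 1]

```text
t: 5.03
ee_pos: [485.7, -147.7, 79.2]
eef_rot: [-3.141, 0.0, 1.0]
ft_force: [-0.7, -1.3, -1.5]
grip_width: 0.105
gripper_force: 20.9
```

In the tool's units: -0.3 cm / 75 = -0.004, -0.15 cm / 75 = -0.002.

Call:
send_rows:
  targets:
    - [0.0005, -0.002, 0, 0, 0, 0, 1]
    - [0.0011, -0.004, 0, 0, 0, 0, 1]
    - [0.0011, -0.004, 0, 0, 0, 0, 1]

```text
t: 5.4
ee_pos: [484.1, -146.1, 79.4]
eef_rot: [3.14, 0.001, 1.001]
ft_force: [1.3, -5.0, -3.2]
grip_width: 0.103
gripper_force: 20.7
```

In the tool's units: -0.4 cm / 75 = -0.0053, -0.2 cm / 75 = -0.0027.

Call:
send_rows:
  targets:
    - [0.0007, -0.0027, 0, 0, 0, 0, 1]
    - [0.0013, -0.0053, 0, 0, 0, 0, 1]
    - [0.0013, -0.0053, 0, 0, 0, 0, 1]

```text
t: 5.78
ee_pos: [483.9, -145.7, 79.7]
eef_rot: [3.13, 0.002, 1.001]
ft_force: [8.1, -12.6, -11.9]
grip_width: 0.106
gripper_force: 20.3
```

Run:
```python
from h import *
p,d=optics.grab_frame("side")
b=cv2.resize(p[255:345,250:370],None,fx=6,fy=6,interpolation=cv2.INTER_CUBIC);cv2.imwrite("pics/s2.png",b)
```

```text
(no output)
```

View pics/s2.png

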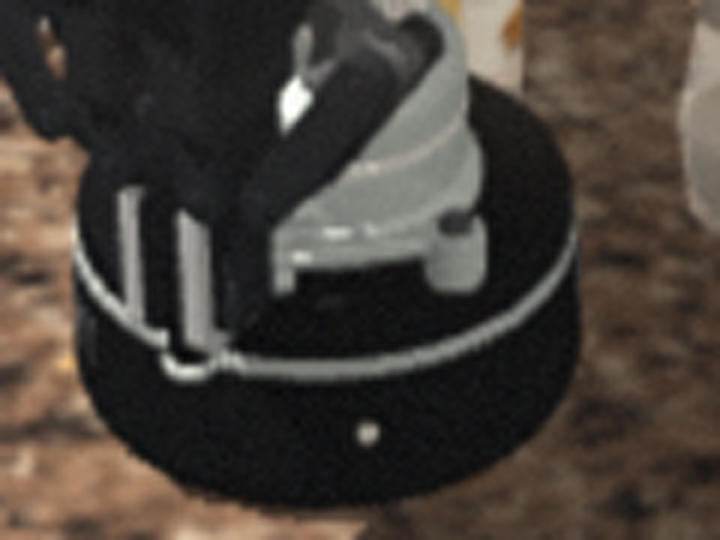

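The hook stopped against firm resistance (15 N), with its arm at the stud (about (285,265)). Next I release and lift.

In the tool's units: -13 cm / 75 = -0.1733, -10 cm / 75 = -0.1333.

Call:
send_rows:
  targets:
    - [-0.0007, 0.0033, 0, 0, 0, 0, 1]
    - [-0.0007, 0.0033, 0, 0, 0, 0, 0.3]
    - [-0.0007, 0.0033, 0, 0, 0, 0, 0.3]
    - [-0.0007, 0.0033, 0, 0, 0, 0, 0.3]
    - [-0.0007, 0.0033, -0.0267, 0, 0, 0, 0.3]
    - [-0.0007, 0.0033, -0.0667, 0, 0, 0, 0.3]
    - [-0.0007, 0.0033, -0.1333, 0, 0, 0, -1]
    - [-0.0007, 0.0033, -0.1733, 0, 0, 0, -1]
    - [-0.0007, 0.0033, -0.1733, 0, 0, 0, -1]

```text
t: 6.95
ee_pos: [484.4, -144.8, 212.6]
eef_rot: [3.135, -0.001, 1.001]
ft_force: [-0.5, 0.9, -0.6]
grip_width: 0.96
gripper_force: 0.0
```

Run:
```python
from h import *
m=optics.camera_model("wrist");p,d=optics.grab_frame("wrist");cv2.imwrite("pics/w3.png",p);np.savez("pics/w3m.npz",**m)
t,_=optics.grab_frame("top");cv2.imwrite("pics/t3.png",t)
s=get_state();print(s["ee_pos"],s["eef_rot"])
print("pivot,post",proj("",(542.6,-100,77),m),proj("",(484,-146,98),m))
```

```text
[ 482.40278728 -143.89582232  208.51378672] [-3.14038514e+00 -1.10762746e-04  1.00053393e+00]
pivot,post (np.float64(357.6289133402506), np.float64(144.2597241344333)) (np.float64(326.6836340492871), np.float64(237.32224857748898))
```

View pics/w3.png

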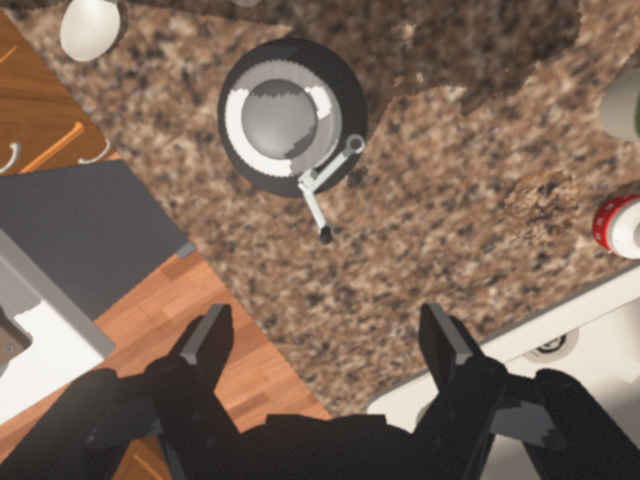

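The hook is shut: its nib sits at the stud (306,182) and the post is at (325,235). The crown centre is at about (279,118).

Run:
```python
from h import *
m=dict(np.load("pics/w3m.npz"))
I=cv2.imread("pics/w3.png");g=cv2.GaussianBlur(cv2.cvtColor(I,cv2.COLOR_BGR2GRAY),(5,5),1)
c=cv2.HoughCircles(g[30:210,200:380],cv2.HOUGH_GRADIENT,1,5,param1=120,param2=15,minRadius=30,maxRadius=65)
print((c[0][:6]+[200,30,0]).round(1))
print(ray("",279,118,155.5,m),"base circle",ray("",293,117,60,m))
for yaw in (2.25,):print(row((509.5,-59.6,150),yaw),row((509.5,-59.6,116),yaw))
print(get_state()["q"])
```

```text
[[283.5 118.5  57.7]
 [277.5 123.5  63.3]
 [290.5 122.5  51.1]
 [278.5 113.5  53.2]
 [288.5 114.5  63.3]
 [301.5 106.5  63.3]]
[508.56935972 -57.68740588 155.5       ] base circle [510.1606793 -54.5919314  60.       ]
(array([ 8.56, -2.26,  5.86]), array([ -0.1,  -0. , -71.6])) (array([ 8.56, -2.26,  9.26]), array([ -0.1,  -0. , -71.6]))
[-4.91791912e-01 -7.61375816e-02  2.01308424e+00  2.19537420e-04
  1.20584111e+00  7.83919361e-02]
```

In the tool's units: 8.5 cm / 75 = 0.1133, 4 cm / 75 = 0.0533, -71.6 degrees / 360 = -0.1989.

Call:
send_rows:
  targets:
    - [0.1133, -0.0307, 0.0267, 0, 0, -0.1989, -1]
    - [0.1133, -0.0307, 0.0267, 0, 0, -0.1989, -1]
    - [0.1133, -0.0307, 0.0267, 0, 0, -0.1989, -1]
    - [0.1133, -0.0307, 0.0267, 0, 0, -0.1989, -1]
    - [0.1133, -0.0307, 0.0267, 0, 0, -0.1989, -1]
    - [0.1133, -0.0307, 0.0267, 0, 0, -0.1989, -1]
    - [0.1133, -0.0307, 0.0267, 0, 0, -0.1989, -1]
    - [0.1133, -0.0307, 0.0267, 0, 0, -0.1989, -1]
    - [0.1133, -0.0307, 0.0533, 0, 0, -0.1989, -1]
    - [0.1133, -0.0307, 0.0533, 0, 0, -0.1989, -1]

```text
t: 8.3
ee_pos: [507.5, -59.7, 166.5]
eef_rot: [-3.138, -0.005, 2.248]
ft_force: [-1.3, -0.4, -0.4]
grip_width: 0.998
gripper_force: 0.0
```

Run:
```python
from h import *
m=optics.camera_model("wrist");p,d=optics.grab_frame("wrist");cv2.imwrite("pics/w4.png",p);np.savez("pics/w4m.npz",**m)
s=get_state();print(s["ee_pos"],s["eef_rot"],s["q"])
print("lid",proj("",(508.8,-59.5,155.5),m),row((508.8,-59.5,116),2.25))
W=cloud("",d,m);k=(W[...,2]>142)&(W[...,2]<152)&(abs(W[...,0]-509)<45)&(abs(W[...,1]+60)<45);print(k.sum(),W[k].min(0),W[k].max(0))
```

```text
[508.37354138 -60.02540773 167.75086332] [-3.13964386e+00 -3.08869957e-03  2.24863788e+00] [-3.15960951e-01 -1.01139365e-02  2.02826903e+00  5.71402532e-05
  1.12708930e+00 -9.93830136e-01]
lid (np.float64(328.01345297790175), np.float64(300.3375880253192)) (array([-0.  ,  0.08,  5.17]), array([-0.1, -0.2, -0.1]))
5920 [474.63967516 -89.71065925 142.01094138] [538.66524031 -25.83318087 151.99799405]
```

View pics/w4.png

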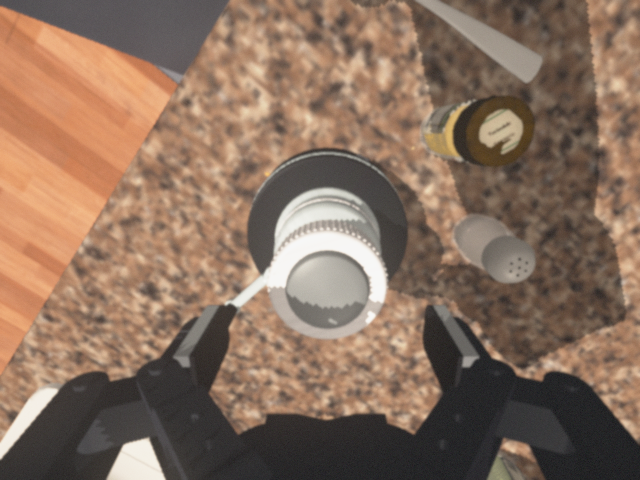

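The collar is centred horizontally between the fingers; the crown centre is at (328,292) against a predicted (328,300).

Run:
```python
from h import *
m=dict(np.load("pics/w4m.npz"))
print(ray("",328,292,155.5,m),ray("",328,286,147.5,m))
print(row(ray("",328,290,116,m)*0+[507.3,-58,116],2.25))
```

```text
[505.8665572  -55.88375263 155.5       ] [506.23279889 -56.28286947 147.5       ]
(array([0.21, 0.05, 5.18]), array([-0.1, -0.2, -0.1]))
```

In the tool's units: 5.2 cm / 75 = 0.0693, 0.05 cm / 75 = 0.0007.

Call:
send_rows:
  targets:
    - [0.0027, 0.0007, 0.0267, 0, 0, 0, -1]
    - [0.0027, 0.0007, 0.0533, 0, 0, 0, -1]
    - [0.0027, 0.0007, 0.0693, 0, 0, 0, -1]
    - [0.0027, 0.0007, 0.0693, 0, 0, 0, -1]
    - [0.0027, 0.0007, 0.0693, 0, 0, 0, 1]
    - [0.0027, 0.0007, 0.0693, 0, 0, 0, 1]
    - [0.0027, 0.0007, 0.0693, 0, 0, 0, 1]
    - [0.0027, 0.0007, 0.0693, 0, 0, 0, 1]
  squeeze: 30

```text
t: 9.35
ee_pos: [509.2, -59.0, 118.5]
eef_rot: [3.141, 0.002, 2.25]
ft_force: [-1.7, -0.7, 6.5]
grip_width: 0.739
gripper_force: 33.6
```

In the tool's units: 20 degrees / 360 = 0.0556.

Call:
send_rows:
  targets:
    - [0, 0, 0, 0, 0, 0.0111, 1]
    - [0, 0, 0, 0, 0, 0.0222, 1]
    - [0, 0, 0, 0, 0, 0.0333, 1]
    - [0, 0, 0, 0, 0, 0.0444, 1]
    - [0, 0, 0, 0, 0, 0.0556, 1]
    - [0, 0, 0, 0, 0, 0.0556, 1]

```text
t: 10.1
ee_pos: [509.2, -59.4, 118.5]
eef_rot: [3.141, 0.002, 1.901]
ft_force: [-1.3, -2.1, 5.0]
grip_width: 0.744
gripper_force: 33.6
```

Run:
```python
from h import *
s=get_state();print(s["ee_pos"],s["eef_rot"],s["ft_force"],s["ft_torque"],s["q"][5])
```

```text
[509.17275514 -59.3932477  118.51316819] [3.14095527e+00 2.23564054e-03 1.90058324e+00] [-1.27187726 -2.11945948  4.99034234] [-0.39849389  0.34937016 -0.05091769] -0.642478811912701
```

In the tool's units: 0.1 cm / 75 = 0.0013, 9 degrees / 360 = 0.025.

Call:
send_rows:
  targets:
    - [0, 0, 0.0013, 0, 0, 0.0083, 1]
    - [0, 0, 0.0013, 0, 0, 0.0167, 1]
    - [0, 0, 0.0013, 0, 0, 0.025, 1]

```text
t: 10.48
ee_pos: [509.2, -59.9, 118.4]
eef_rot: [3.141, 0.003, 1.744]
ft_force: [-4.8, -2.6, 9.1]
grip_width: 0.745
gripper_force: 34.0
```

In the tool's units: 9 degrees / 360 = 0.025.

Call:
send_rows:
  targets:
    - [0, 0, 0, 0, 0, 0.0083, 1]
    - [0, 0, 0, 0, 0, 0.0167, 1]
    - [0, 0, 0, 0, 0, 0.025, 1]

```text
t: 10.85
ee_pos: [509.1, -59.7, 117.7]
eef_rot: [3.141, 0.003, 1.586]
ft_force: [-2.1, -3.0, 4.7]
grip_width: 0.74
gripper_force: 33.5
```

In the tool's units: 9 degrees / 360 = 0.025.

Call:
send_rows:
  targets:
    - [0, 0, 0, 0, 0, 0.0083, 1]
    - [0, 0, 0, 0, 0, 0.0167, 1]
    - [0, 0, 0, 0, 0, 0.025, 1]

```text
t: 11.22
ee_pos: [508.3, -58.8, 115.9]
eef_rot: [-3.141, 0.001, 1.428]
ft_force: [-1.5, -1.9, 0.5]
grip_width: 0.741
gripper_force: 33.1
```

The lid has begun to drop: z fell by 2.6 mm and the force went to zero. I'll press down now.

In the tool's units: 0.4 cm / 75 = 0.0053, 0.2 cm / 75 = 0.0027.

Call:
send_rows:
  targets:
    - [0, 0, 0.0027, 0, 0, 0, 1]
    - [0, 0, 0.0053, 0, 0, 0, 1]
    - [0, 0, 0.0053, 0, 0, 0, 1]
  squeeze: 50

```text
t: 11.6
ee_pos: [508.2, -58.7, 111.8]
eef_rot: [-3.141, 0.001, 1.43]
ft_force: [-1.6, -3.7, -0.8]
grip_width: 0.734
gripper_force: 59.4
```

Run:
```python
from h import *
s=get_state();print(s["ee_pos"],s["eef_rot"],s["ft_force"],s["ft_torque"],s["q"][5])
```

```text
[508.23685563 -58.73858655 111.79089472] [-3.14097587e+00  6.49507005e-04  1.43041928e+00] [-1.58902181 -3.6604251  -0.80159449] [-0.55516344  0.20974988  0.12521348] -0.1723659852836538
```

In the tool's units: 0.3 cm / 75 = 0.004, 0.2 cm / 75 = 0.0027.

Call:
send_rows:
  targets:
    - [0, 0, 0.0027, 0, 0, 0, 1]
    - [0, 0, 0.004, 0, 0, 0, 1]
    - [0, 0, 0.004, 0, 0, 0, 1]

```text
t: 11.98
ee_pos: [508.4, -58.8, 110.2]
eef_rot: [-3.14, 0.001, 1.43]
ft_force: [-5.7, -3.2, 6.2]
grip_width: 0.739
gripper_force: 60.1
```

In the tool's units: 0.25 cm / 75 = 0.0033, 0.1 cm / 75 = 0.0013.

Call:
send_rows:
  targets:
    - [0, 0, 0.0013, 0, 0, 0, 1]
    - [0, 0, 0.0033, 0, 0, 0, 1]
    - [0, 0, 0.0033, 0, 0, 0, 1]

```text
t: 12.35
ee_pos: [508.4, -58.8, 108.1]
eef_rot: [-3.14, 0.001, 1.43]
ft_force: [-6.6, -2.5, 8.4]
grip_width: 0.736
gripper_force: 60.3
```

Spring force as expected. I'll push on to the hard stop.

In the tool's units: 0.25 cm / 75 = 0.0033, 0.15 cm / 75 = 0.002.

Call:
send_rows:
  targets:
    - [0, 0, 0.002, 0, 0, 0, 1]
    - [0, 0, 0.0033, 0, 0, 0, 1]
    - [0, 0, 0.0033, 0, 0, 0, 1]

```text
t: 12.72
ee_pos: [508.4, -58.8, 106.9]
eef_rot: [-3.14, 0.001, 1.431]
ft_force: [-9.6, -2.1, 16.1]
grip_width: 0.73
gripper_force: 61.0
```

In the tool's units: 0.2 cm / 75 = 0.0027, 0.1 cm / 75 = 0.0013.

Call:
send_rows:
  targets:
    - [0, 0, 0.0013, 0, 0, 0, 1]
    - [0, 0, 0.0027, 0, 0, 0, 1]
    - [0, 0, 0.0027, 0, 0, 0, 1]

```text
t: 13.1
ee_pos: [508.4, -58.8, 106.8]
eef_rot: [-3.139, 0.001, 1.431]
ft_force: [-16.2, -1.0, 25.1]
grip_width: 0.734
gripper_force: 62.2
```

Call:
send_rows:
  targets:
    - [0, 0, 0, 0, 0, 0, 1]
    - [0, 0, 0, 0, 0, 0, 1]
    - [0, 0, 0, 0, 0, 0, 1]
    - [0, 0, 0, 0, 0, 0, 1]

```text
t: 13.6
ee_pos: [508.4, -58.8, 106.9]
eef_rot: [-3.139, 0.001, 1.431]
ft_force: [-16.6, -0.8, 25.2]
grip_width: 0.732
gripper_force: 62.1
```

Run:
```python
from h import *
p,d=optics.grab_frame("side")
b=cv2.resize(p[185:335,220:420],None,fx=4,fy=4,interpolation=cv2.INTER_CUBIC);cv2.imwrite("pics/s5.png",b)
s=get_state();print(s["ee_pos"],s["ft_force"],s["ft_torque"],s["t"])
```

```text
[508.42082289 -58.79970818 106.8616755 ] [-15.83120066  -0.83973396  24.29852424] [-0.17027493  2.2629008   0.05401469] 13.65
```

View pics/s5.png

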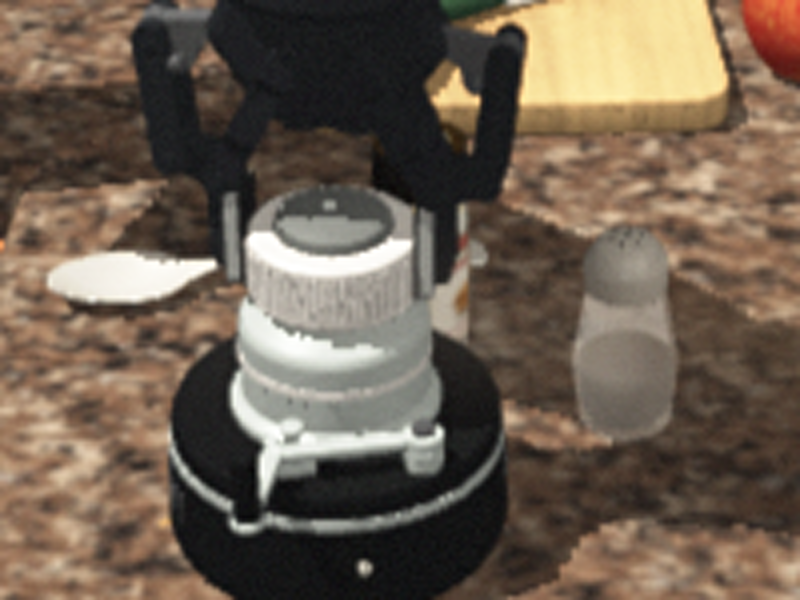

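The lid is home at about (330,270), gripped between the fingers. The hook is shut round the stud at (290,435), and the jar, shaker and spoon have not moved.

```bash
python3 -c "
from bench import arm
print(arm.hand_in())"
```

```text
the job is handed in; nothing more can be done
None
```

Job handed in at 13.65 s: the hook is shut round the stud, the lid is keyed over its pins and the gripper is holding it fully home with about 25 N, and the jar, shaker and spoon look undisturbed in the last picture.

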